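# Shut the dip-pot bin past its spring catch

### The arm

A 6-joint arm with a two-finger parallel gripper is mounted at the origin on the work surface. World frame = base frame: x ahead of the robot, y to its left, z up, the work surface at z = 0. Lengths are in m, angles in rad, forces in N, time in s.
With the tool pointing down it reaches from about 0.25 to 0.775 m from the base axis. Payload 4 kg.
Tool frame: the origin (TCP) lies at the very end of the fingers, on their centre line; the grasp point (between the pads) lies 19 mm behind it (manip.tcp_to_grasp is the distance from the TCP to the grasp point, in m); y points along the fingers, z is the direction in which the jaws open and shut, and the axes are right-handed (so a half turn about y gives the same grasp; the last joint's range is limited). The gripper opens to 94 mm and grips with 3 to 60 N. Pads are 16 mm wide; open, the fingers measure 119 mm over their backs; the gripper's body (75 mm by 177 mm) begins 78 mm behind the grasp point.
Start: joints at [1.086, 0.087, 1.371, -0, 1.684, -0.103], TCP at [0.205, 0.51, 0.206] pointing down, gripper open.
Joint ranges: [-3.1, 3.1], [-0.76, 2.03], [0.27, 2.55], [-1.08, 4.22], [0.17, 2.65], [-2.57, 2.57]. Speed limits (rad/s): [2.79, 2.79, 3.14, 3.14, 3.14, 3.14].

### API

Orientations are given as a rotation vector (axis times angle).
In Python, from cell import manip, viewer gives the robot as it stands.
- The arm moves only by the tool move_arm, never from a script. Its argument "deltas" is text: rows parted by semicolons, each of 4 numbers parted by spaces: the shift along the tool's x, y, z in mm, then the turn about the tool's y in degrees. In form: tx ty tz yaw; .... A call has 1 to 10 rows; each row is the pose to reach, as a shift and turn from the pose commanded when the call began, along the tool's axes at that moment; what a row does not reach only later rows make up. A row lasts 1/8 s, in which the tool goes at most 62.5 mm and 10.7 degrees, less where a joint would pass 70% of its speed; a pose out of reach is approached as far as the arm can. A call with a gripper value outside its range is refused whole. "grip" is the opening in per cent of the stroke, from 0 (shut) to 100 (fully open), set as the call begins (left out, the last holds). The fingers move at their own pace and stop on an object; "force" is the grip in N (left out, the last holds). Time passes only in rows, so rows that repeat a pose let the fingers close. It gives the time, the measured TCP pose, the force and the opening at its end, in the units of the state.
- manip.state(): the state, without advancing time (a new reading comes with each control period).
- viewer.get_image(name): name is "scene" or "top" or "wrist"; returns (picture, depth): 400x640x3 uint8, blue, green, red; 400x640 float32, m along the optical axis (not along the pixel's ray), 0 where there is no reading.
- viewer.get_calibration(name): a dict with "K" (3x3 intrinsics, pixels), "view" (4x4, takes a point from world to camera coordinates). Camera axes: x right, y up, looking along -z (the intrinsics and any distortion apply to the point x, -y, -z); pixel columns grow to the right and rows downward; lengths in m; the calibration is good to about 2 mm. A picture is of the moment at which its call begins: read the wrist's pose just before it. get_calibration takes no time and is no camera call; for the wrist camera it gives the pose at the moment of the call.
- manip.close_job(): hands the job in, once; it reports no verdict.
Trained networks look in the newest picture that a camera, given by its name, has taken for a name from the list of things; names that differ only in an ending like _2 or _b are one class to them, and where a whole thing is asked for, a point or a joint stands for the part that bears it (a point fixed in the world has none). Each returns a list of dicts, best first, with "conf" (0 to 1); they miss things now and then, are a little off and sometimes report something else, mostly with a low value. They report only what shows in the picture. A call takes as long as a camera call.
- viewer.spot_in(camera, target): "point" ([x, y, z] in m, in world coordinates, good to about 4 mm: the middle of the surface that is visible of it).
- viewer.cut_out(camera, target): "mask" (400x640 bool, what is visible of it).
The state is a dict: "clock": time; "joint_positions": joint angles; "joint_vel": joint speeds; "effort": joint torques, N m; "tool_pos": TCP position; "tool_rot": TCP orientation; "contact_force": force on the tool from outside, world axes, zero at the start; "moment": the same for the moment, N m; "grip_width": opening from 0.0 (shut) to 1.0 (fully open).
Only numpy, scipy, OpenCV 4.12 (cv2) and the standard library are available. Lean on these libraries where they do the work, as an engineer would, in place of code of your own. Each camera call takes 0.05 s, during which the arm holds its last target.

### The job

Shut the sliding cover of the steel dip-pot bin. With the shut fingertips, press the long spring bar on the bin's near side down and, keeping it down, push the cover's arm along past the stop pin until the cover is fully home; then let go, so that the pin springs up behind the arm. Only push the cover: do not pinch its arm or lift it, and leave the other things on the counter alone.

Things in the scene. Friction and masses are not known exactly. Their poses are not given: they have to be found in the camera images.
- bin: Fixed steel bin, 340 mm long (y, the sliding direction; +y shuts), 116 mm wide (x), deck 60 mm above the counter, guide walls with lips (to 74 mm) along both long sides; open well with white dip pots towards +y. On its -x side, facing the robot, a 44 mm high housing (x -120 to -58, y -100 to 50 mm) carries the spring catch. Origin: centre of the underside, z up. Place and yaw vary.
- cover: Loose sliding steel plate 100 mm wide (x), 200 long (y), 8 thick, about 0.55 kg, on the bin's deck held under the guide walls' lips (2 mm play each way). Origin: centre of its underside; axes as the bin's. An arm (y -28 to -12 mm, 16 to 26 mm above its underside) reaches over the near wall and the press bar. Shut: against the stop, origin at y = 60 mm in the bin's frame. Starts 45 to 75 mm short of that.
- tab (a point): Centre of the upright tab at the outer end of the cover's arm: 34 mm (x; its rear part 28 mm) by 16 mm (y) by 26 mm high, from 76 to 102 mm above the counter, at x = -97 mm in the bin's frame, right above the middle of the press bar. Push its rear (-y) face towards the bin's +y; this takes about 2 to 8 N. Its y in the bin's frame is 40 mm when the cover is shut.
- bar_top (a point): Press bar of the catch: aluminium strip 140 mm long (y -95 to 45 mm in the bin's frame), 6 mm thick, top 68 mm above the counter when up; press on the 44 mm wide part x -119 to -75 mm. Carries the stop pin. Goes straight down on springs, 14 mm, about 3 N at first, 6 N at the bottom; press it anywhere along its length, a finger may slide along it. Point: middle of its top (x -97, y -25).
- pin_top (a point): Centre of the top of the stop pin, 14 mm (x) by 12 mm (y), beside the bar's inner edge (bin frame x -75 to -61, y 17 to 29 mm), in one with the bar and always 16 mm above its face. When up its top is at 84 mm, 8 mm higher than the arm's underside, so it blocks the arm. With the cover shut, the arm's -y face is 3 mm beyond the pin.
- catch (a joint): How far bar and pin are pressed down, in m: 0 up, 0.014 bottom. From about 0.009 the arm passes over the pin; 0.011 to 0.013 is a good depth. Springs back by itself.
- shaker: Bystander: glass shaker with steel cap, 56 mm wide, 115 mm high, beyond the bin. Origin: underside.
- ramekin: Bystander: white bowl, 68 mm wide, 40 mm high, on the near side of the bin. Origin: underside.
- tin: Bystander: plain steel tin, 60 mm wide, 55 mm high, beyond the bin. Origin: underside.
- sauce: Bystander: white plastic bottle, 64 mm wide, 190 mm high, to the right. Origin: underside.
- cutter: Bystander: pizza cutter lying flat, 250 mm long, 96 mm wheel, to the left. Origin: on the counter, mid length.
- scraper: Bystander: dough scraper lying flat, 150 mm blade, wooden handle, to the right. Origin: on the counter.
- pan_gripper: Bystander: metal pan gripper lying flat, 170 mm long, to the left and back. Origin: on the counter.

How it is judged:
On the way, in this order (a step that is already met when the one before it is completed fails the run):
1. the fingers hold the bar down while the cover's arm is still short of the pin (value of joint catch above 0.008 m and contact force between the fingers and catch above 0.5 N and y of tab in the frame of bin below 0.012 m), for 0.1 s.
2. the arm passes over the pin while the fingers hold the bar down (value of joint catch above 0.0075 m and contact force between the fingers and catch above 0.5 N and y of tab in the frame of bin between 0.015 and 0.032 m), for 0.04 s.
At the end, for the whole second after the job is handed in: The cover lies flat on the bin within 4.5 mm of its home stop, at rest, and the catch has sprung up (within 2 mm of the top) behind the arm (y of tab in the frame of bin above 0.0355 m and value of joint catch below 0.002 m and z of cover in the frame of bin between 0.057 and 0.063 m and angle between cover's own z axis and vertical below 0.035 rad and linear speed of cover below 0.01 m/s); the robot touches nothing.
It fails at once if the cover was lifted or tipped (z of cover in the frame of bin above 0.07 m or angle between cover's own z axis and vertical above 0.12 rad).
It fails at once if a bystander was disturbed (distance of any of shaker, ramekin, tin, sauce, cutter, scraper, pan_gripper from where it was at the start of the episode above 0.03 m).
It fails at once if the cover's tab was gripped: the fingers pressed on the front or sides of the tab, not only on its rear (-y) face (contact force between the fingers and cover_c4 above 6 N).
It also fails if it takes over 32 s, if anything falls off the work surface, if the arm or the gripper's body presses on something with over 40 N, if the wrist force passes 120 N, or if a joint passes its speed limit or range.

## Working session

There is one attempt and no reset: what is moved stays moved. The work goes in short steps, Python scripts to look and compute and a tool call to move; the robot and the scene stay as the last step left them, time stands still between calls to the robot, and variables do not carry over. Pictures are saved under pics/ and viewed, and the job is handed in when it is done.

Besides the shell and the picture viewer there is one more tool, called after "Call:" as name(argument=value, ...) on one line, values as JSON. move_arm: Moves the arm, as the interface text tells. Its arguments: {"type":"object","properties":{"deltas":{"type":"string"},"grip":{"type":"number"},"force":{"type":"number"}},"required":["deltas"]}

```bash
mkdir -p pics; ls; python3 - <<'E'
from cell import manip, viewer
import cv2, numpy as np
s=manip.state(); print({k:np.round(v,4) if not isinstance(v,str) else v for k,v in s.items()})
for n in ("scene","top"):
    im,d=viewer.get_image(n); cv2.imwrite(f"pics/{n}0.png",im); np.save(f"pics/{n}0d.npy",d)
    for t in ("tab","bar_top","pin_top","bin","cover","ramekin"):
        try:
            r=viewer.spot_in(n,t); print(n,t,[(np.round(x["point"],4).tolist(),round(x["conf"],2)) for x in r[:2]])
        except Exception as e: print(n,t,e)
print(manip.state()["clock"])
E
```

```text
pics
{'clock': np.float64(0.0), 'joint_positions': array([ 1.0859,  0.088 ,  1.3722,  0.    ,  1.6836, -0.1031]), 'joint_vel': array([-0.0001, -0.0009,  0.0013, -0.0002, -0.0013,  0.0016]), 'effort': array([-5.00000e-04, -3.40193e+01, -3.02423e+01,  7.17000e-02,
        3.30000e-02, -2.00000e-04]), 'tool_pos': array([0.2047, 0.5099, 0.2043]), 'tool_rot': array([-1.5521,  0.3001, -0.2991]), 'contact_force': array([-0.5112,  0.4811, -0.0357]), 'moment': array([-0.0623, -0.0267, -0.0068]), 'grip_width': np.float64(1.0018)}
scene tab [([0.5925, 0.0795, 0.0685], 0.78)]
scene bar_top [([0.518, 0.0816, 0.0689], 0.7)]
scene pin_top [([0.5166, 0.078, 0.0651], 0.59)]
scene bin [([0.5964, 0.1321, 0.0622], 0.84), ([0.4727, -0.4181, 0.0086], 0.37)]
scene cover [([0.5995, 0.0773, 0.0666], 0.96), ([0.7509, 0.4255, 0.0199], 0.35)]
scene ramekin [([0.4103, 0.1721, 0.0265], 0.63)]
top tab [([0.6014, 0.072, 0.0696], 0.59)]
top bar_top [([0.5163, 0.066, 0.0668], 0.81)]
top pin_top [([0.5128, 0.0686, 0.0714], 0.66)]
top bin [([0.565, 0.087, 0.0722], 0.83)]
top cover [([0.6018, 0.0752, 0.0679], 0.67)]
top ramekin [([0.4182, 0.1826, 0.0222], 0.82)]
0.7
```

View pics/top0.png

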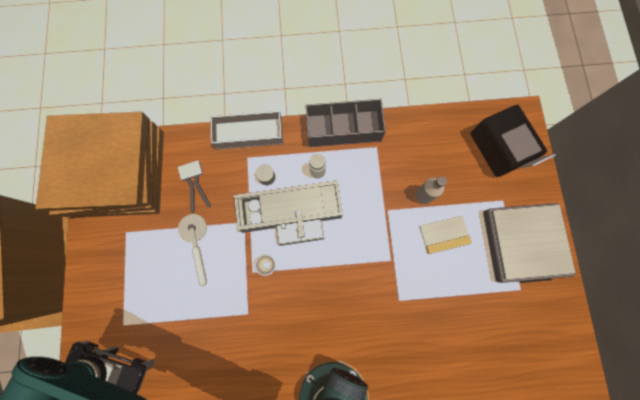

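View pics/scene0.png

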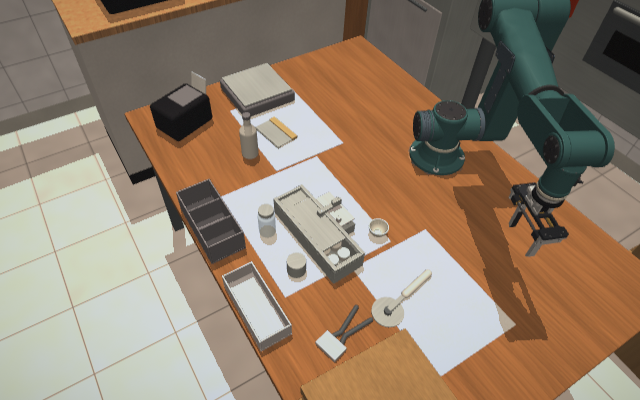

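```bash
cat > h.py <<'E'
import numpy as np, cv2
from cell import manip, viewer
from scipy.spatial.transform import Rotation as R
def cloud(d,c):
    K=c["K"];V=np.array(c["view"]);
    v,u=np.nonzero(d>0);z=d[v,u]
    x=(u-K[0][2])/K[0][0]*z; y=(v-K[1][2])/K[1][1]*z
    P=np.stack([x,-y,-z,np.ones_like(z)],1)
    W=P@np.linalg.inv(V).T
    return W[:,:3],u,v
E
python3 - <<'E'
from h import *
for n in("top","scene"):
    c=viewer.get_calibration(n); print(n,np.round(np.array(c["K"]),1).tolist(),[k for k in c])
    d=np.load(f"pics/{n}0d.npy");W,u,v=cloud(d,c)
    m=(W[:,0]>.4)&(W[:,0]<.75)&(W[:,1]>-.15)&(W[:,1]<.35)
    print(m.sum())
    w=W[m]; print(np.histogram(w[:,2],bins=np.arange(-.01,.12,.004)))
    im=cv2.imread(f"pics/{n}0.png")
    t=w[(w[:,2]>.04)&(w[:,2]<.11)&(w[:,0]>.44)]
    # bin top points
    q=w[(w[:,2]>.066)&(w[:,2]<.080)].astype(np.float32)
    print(cv2.minAreaRect(np.ascontiguousarray(q[:,:2])*1000))
    hi=w[(w[:,2]>.086)&(w[:,2]<.11)]; print(np.round(hi,3)[:40].tolist())
    # raster of heights
    px=((.75-w[:,0])/.35*700).astype(int);py=((.35-w[:,1])/.5*800).astype(int)
    o=np.zeros((700,800,3),np.uint8)
    col=cv2.applyColorMap(np.clip(w[:,2]*2200,0,255).astype(np.uint8)[:,None],cv2.COLORMAP_JET)[:,0]
    for a,b,cc in zip(px,py,col): cv2.circle(o,(int(b),int(a)),2,cc.tolist(),-1)
    cv2.imwrite(f"pics/h_{n}.png",cv2.resize(o,(685,600)))
E
```

```text
top [[361.0, 0.0, 320.4], [0.0, 361.0, 199.6], [0.0, 0.0, 1.0]] ['K', 'view']
15078
(array([  13,  885, 4936, 3341,  344,   72,   62,   62,   66,   43,   95,
        177,  169,  103,   50,   98,  275,  392,  485, 1557,  986,  423,
         50,   59,   72,   14,    8,   29,   26,   11,   47,  110]), array([-0.01 , -0.006, -0.002,  0.002,  0.006,  0.01 ,  0.014,  0.018,
        0.022,  0.026,  0.03 ,  0.034,  0.038,  0.042,  0.046,  0.05 ,
        0.054,  0.058,  0.062,  0.066,  0.07 ,  0.074,  0.078,  0.082,
        0.086,  0.09 ,  0.094,  0.098,  0.102,  0.106,  0.11 ,  0.114,
        0.118]))
((598.2981567382812, 91.5760726928711), (228.0460662841797, 340.5854797363281), 3.4892170429229736)
[[0.731, -0.04, 0.087], [0.731, 0.012, 0.09], [0.722, -0.02, 0.109], [0.727, -0.04, 0.09], [0.728, 0.013, 0.089], [0.721, 0.009, 0.109], [0.718, -0.035, 0.109], [0.725, -0.039, 0.086], [0.724, 0.01, 0.091], [0.721, -0.036, 0.088], [0.722, 0.01, 0.087], [0.715, 0.007, 0.107], [0.711, -0.032, 0.108], [0.717, -0.035, 0.09], [0.718, 0.01, 0.087], [0.718, 0.007, 0.087], [0.713, 0.004, 0.103], [0.71, -
[... 1442 characters left out ...]
.511, 0.051, 0.106], [0.507, 0.051, 0.104], [0.504, 0.053, 0.105], [0.501, 0.054, 0.105], [0.497, 0.059, 0.107], [0.489, 0.054, 0.098], [0.489, 0.06, 0.103], [0.516, 0.048, 0.102], [0.515, 0.051, 0.105], [0.51, 0.05, 0.101], [0.511, 0.057, 0.109], [0.505, 0.054, 0.101], [0.504, 0.059, 0.106], [0.499, 0.057, 0.101], [0.498, 0.061, 0.104], [0.492, 0.059, 0.099], [0.49, 0.061, 0.1], [0.518, 0.046, 0.096], [0.519, 0.052, 0.103], [0.516, 0.053, 0.102], [0.514, 0.056, 0.104], [0.508, 0.054, 0.099], [0.509, 0.059, 0.104], [0.506, 0.062, 0.105], [0.503, 0.062, 0.104], [0.496, 0.06, 0.097], [0.493, 0.061, 0.096], [0.487, 0.058, 0.09], [0.523, 0.052, 0.1], [0.521, 0.054, 0.101], [0.519, 0.058, 0.104]]
```

```bash
python3 - <<'E'
from h import *
s=manip.state(); print(np.round(R.from_rotvec(s["tool_rot"]).as_matrix(),3))
c=viewer.get_calibration("wrist");V=np.linalg.inv(np.array(c["view"]));print(np.round(V,3),np.round(c["K"],0).tolist())
E
```

```text
[[ 0.928  0.     0.373]
 [-0.373  0.     0.928]
 [ 0.    -1.     0.   ]]
[[ 0.373 -0.898 -0.235  0.136]
 [ 0.928  0.361  0.093  0.537]
 [ 0.001 -0.253  0.968  0.386]
 [ 0.     0.     0.     1.   ]] [[318.0, 0.0, 319.0], [0.0, 318.0, 202.0], [0.0, 0.0, 1.0]]
```

View pics/h_top.png

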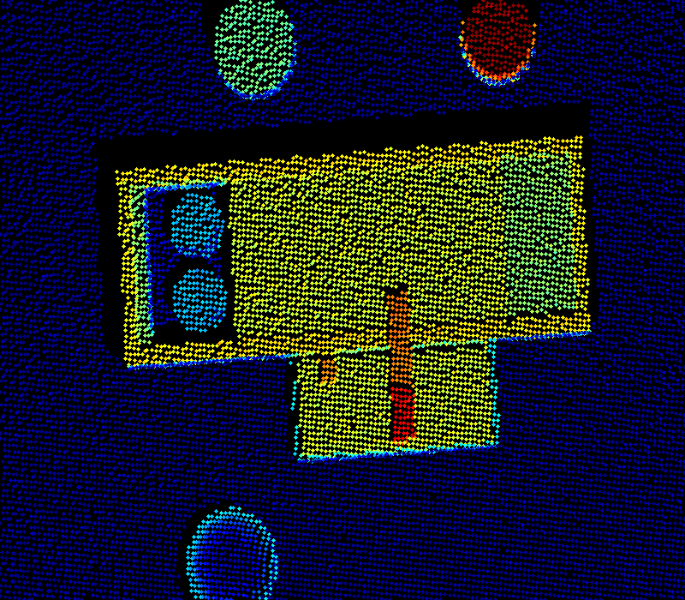

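```bash
cat >> h.py <<'E'
from scipy.optimize import minimize
def fit(W,x0):
    m=(np.abs(W[:,0]-x0[0])<.2)&(np.abs(W[:,1]-x0[1])<.2)&((W[:,2]>.055)|(W[:,2]<.015))
    w=W[m]; lab=(w[:,2]>.055).astype(float)
    def tob(p,q):
        d=q[:,:2]-p[:2]; c,s=np.cos(p[2]),np.sin(p[2]); return np.stack([c*d[:,0]+s*d[:,1],-s*d[:,0]+c*d[:,1]],1)
    def rect(b,x1,x2,y1,y2):
        cx,cy=(x1+x2)/2,(y1+y2)/2
        return np.maximum(np.abs(b[:,0]-cx)-(x2-x1)/2,np.abs(b[:,1]-cy)-(y2-y1)/2)
    def cost(p,full=False):
        b=tob(p,w); sd=np.minimum(rect(b,-.058,.058,-.170,.170),rect(b,-.119,-.058,-.100,.050))
        well=(rect(b,-.05,.05,.03,.165)<0)
        near=(np.abs(sd)<.03)&~well
        pr=1/(1+np.exp(np.clip(sd/.0015,-30,30)))
        return np.sum(((pr-lab)**2)[~well])
    p=np.array(x0,float)
    for st in (.01,.003):
        sim=np.array([p]+[p+np.eye(3)[i]*[st,st,st*3] for i in range(3)])
        r=minimize(cost,p,method="Nelder-Mead",options=dict(initial_simplex=sim,xatol=1e-5,fatol=1e-4)); p=r.x
    b=tob(p,W)
    return p,r.fun,b
def loc(W,b):
    hi=(W[:,2]>.094)&(W[:,2]<.115)&(np.abs(b[:,0]+.097)<.03)&(b[:,1]>-.09)&(b[:,1]<.09)
    pin=(W[:,2]>.078)&(W[:,2]<.095)&(np.abs(b[:,0]+.068)<.014)&(b[:,1]>.005)&(b[:,1]<.04)
    bar=(b[:,0]>-.115)&(b[:,0]<-.08)&(b[:,1]>-.09)&(b[:,1]<.04)&(W[:,2]>.05)&(W[:,2]<.075)
    for n,k in(("tab",hi),("pin",pin),("bar",bar)):
        if k.sum()>3: print(n,k.sum(),"bin lo/hi",np.round(np.percentile(b[k],[3,97],axis=0)*1000,1).tolist(),"med",np.round(np.median(b[k],0)*1000,1),"z",np.round(np.median(W[k,2])*1000,1))
def b2w(p,x,y):
    c,s=np.cos(p[2]),np.sin(p[2]); return np.array([p[0]+c*x-s*y,p[1]+s*x+c*y])
E
python3 - <<'E'
from h import *
for n in("top","scene"):
    W,u,v=cloud(np.load(f"pics/{n}0d.npy"),viewer.get_calibration(n))
    p,f,b=fit(W,[.60,.09,.057]); print(n,np.round(p,4),np.degrees(p[2]).round(2),f); loc(W,b)
    s=manip.state(); M=R.from_rotvec(s["tool_rot"]).as_matrix()
    for y in(-.07,-.075):
        t=np.r_[b2w(p,-.097,y),.15]; print(y,t.round(4),"tool mm",np.round(M.T@(t-s["tool_pos"])*1000,1))
E
```

```text
top [0.6033 0.0921 0.06  ] 3.44 486.8922322213083
tab 55 bin lo/hi [[-113.1, -38.7], [-82.4, -23.5]] med [-98.5 -30.2] z 101.9
pin 18 bin lo/hi [[-75.1, 16.7], [-62.3, 27.8]] med [-69.2  22.5] z 83.9
bar 391 bin lo/hi [[-114.0, -86.2], [-81.3, 36.7]] med [-98.  -16.9] z 68.4
-0.07 [0.5107 0.0164 0.15  ] tool mm [ 467.8   55.5 -344.5]
-0.075 [0.511  0.0114 0.15  ] tool mm [ 470.    55.5 -349.1]
scene [0.6009 0.0906 0.0604] 3.46 768.844345481649
tab 59 bin lo/hi [[-112.8, -38.3], [-78.1, -21.6]] med [-94.1 -27.7] z 101.8
pin 22 bin lo/hi [[-73.8, 14.0], [-57.2, 31.3]] med [-66.7  25.5] z 85.3
bar 237 bin lo/hi [[-113.2, -85.9], [-81.0, 37.2]] med [-96.5 -11.5] z 70.3
-0.07 [0.5083 0.0148 0.15  ] tool mm [ 466.1   55.5 -346.9]
-0.075 [0.5086 0.0099 0.15  ] tool mm [ 468.3   55.5 -351.4]
```

Call:
move_arm(deltas="20 0 -15 -1; 65 0 -48 -4; 115 0 -85 -8; 165 0 -122 -12; 215 0 -159 -16; 265 0 -196 -20; 315 0 -233 -24; 365 10 -270 -25.3; 415 20 -307 -25.3; 450 30 -333 -25.3", grip=0, force=20)

```text
clock: 1.95
tool_pos: [0.4995, 0.0313, 0.1753]
tool_rot: [-1.57, -0.046, 0.045]
contact_force: [0.2, -0.0, 0.6]
grip_width: 0.007
```

```bash
python3 - <<'E'
from h import *
s=manip.state(); M=R.from_rotvec(s["tool_rot"]).as_matrix(); print(s["clock"],s["tool_pos"].round(4) if hasattr(s["tool_pos"],'round') else s["tool_pos"],M.round(3),s["contact_force"],s["grip_width"])
E
```

```text
1.95 [0.4995 0.0313 0.1753] [[ 0.998  0.001 -0.058]
 [ 0.058 -0.     0.998]
 [ 0.001 -1.    -0.   ]] [ 0.18538032 -0.01389146  0.61117874] 0.007472955063541386
```

```bash
python3 - <<'E'
from h import *
s=manip.state(); c=viewer.get_calibration("wrist"); im,d=viewer.get_image("wrist"); cv2.imwrite("pics/w1.png",im); np.save("pics/w1d.npy",d)
W,u,v=cloud(d,c)
T=s["tool_pos"]; M=R.from_rotvec(s["tool_rot"]).as_matrix()
for p in ([.6033,.0921,.06],[.6009,.0906,.0604]):
    cc,ss=np.cos(p[2]),np.sin(p[2]); e=W[:,:2]-p[:2]; b=np.stack([cc*e[:,0]+ss*e[:,1],-ss*e[:,0]+cc*e[:,1]],1)
    print(p);loc(W,b)
p,f,b=fit(W,[.602,.091,.06]); print("wfit",p,f);loc(W,b)
# fingers visible?
t=(W-T)@M; k=(t[:,1]>-.06)&(t[:,1]<.002)&(np.abs(t[:,0])<.03)&(np.abs(t[:,2])<.06)
print("finger",k.sum(), np.round(np.percentile(t[k],[2,98],axis=0)*1000,1) if k.sum() else '')
p=np.array([.6025,.0917,.06])
for y in(-.066,): 
    g=np.r_[b2w(p,-.097,y),.08]; print(g,np.round(M.T@(g-s["tool_pos"])*1000,1))
E
```

```text
[0.6033, 0.0921, 0.06]
tab 733 bin lo/hi [[-114.9, -39.3], [-83.7, -24.0]] med [-100.   -31.1] z 102.9
pin 231 bin lo/hi [[-76.4, 16.3], [-63.2, 27.8]] med [-70.4  21.6] z 84.8
bar 4280 bin lo/hi [[-114.1, -86.6], [-81.0, 36.7]] med [-98.  -16.3] z 69.1
[0.6009, 0.0906, 0.0604]
tab 733 bin lo/hi [[-112.4, -37.9], [-81.2, -22.6]] med [-97.5 -29.7] z 102.9
pin 231 bin lo/hi [[-73.9, 17.6], [-60.7, 29.1]] med [-67.9  23. ] z 84.8
bar 4372 bin lo/hi [[-114.3, -86.6], [-81.2, 36.6]] med [-98.4 -17.1] z 69.1
wfit [0.56561706 0.07417685 0.21488475] 10681.21409602215
tab 277 bin lo/hi [[-77.5, -12.7], [-67.4, 2.7]] med [-73.   -4.5] z 102.8
bar 660 bin lo/hi [[-90.6, -66.0], [-80.1, 4.7]] med [-83.6 -41.7] z 68.8
finger 2101 [[-10.7 -57.4 -12.6]
 [ -8.4  -5.5  11.3]]
[0.50963217 0.02000226 0.08      ] [  9.4  95.3 -11.8]
```

View pics/w1.png

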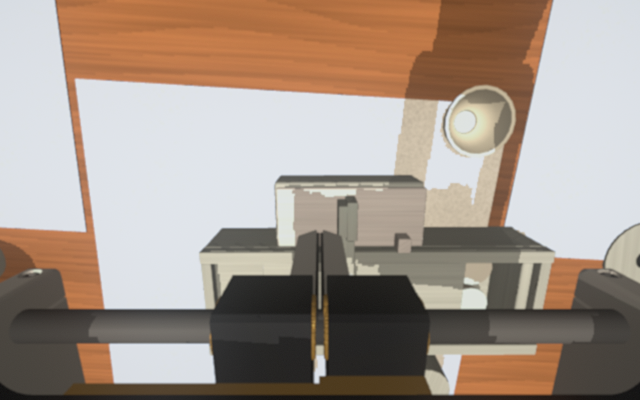

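Call:
move_arm(deltas="4 10 -6 0; 8 35 -13 0; 8 60 -13 0; 8 80 -13 0; 8 90 -13 0; 8 93 -13 0; 8 93 -13 0")

```text
clock: 2.88
tool_pos: [0.5076, 0.0216, 0.0831]
tool_rot: [-1.57, -0.048, 0.047]
contact_force: [0.8, -0.1, -0.1]
grip_width: 0.001
```

```bash
python3 - <<'E'
from h import *
s=manip.state(); T=np.array(s["tool_pos"])
p=[.6009,.0906,.0600]; c,q=np.cos(p[2]),np.sin(p[2]); d=T[:2]-p[:2]; print(T,c*d[0]+q*d[1],-q*d[0]+c*d[1],s["contact_force"])
c=viewer.get_calibration("wrist"); im,d=viewer.get_image("wrist"); cv2.imwrite("pics/w2.png",im)
E
```

```text
[0.50756655 0.02155774 0.08312243] -0.09730555488073513 -0.0633213697290212 [ 0.78131445 -0.09009731 -0.07766959]
```

View pics/w2.png

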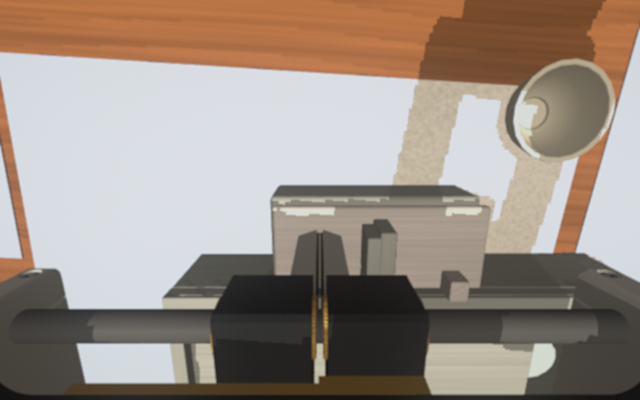

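The picture shows the finger tip (320,235) over the bar, with clear space before the tab (380,245). Pressing down next.

Call:
move_arm(deltas="0 8 0 0; 0 14 0 0; 0 18 0 0; 0 22 0 0; 0 26 0 0; 0 27 0 0; 0 27 0 0")

```text
clock: 3.8
tool_pos: [0.5073, 0.0212, 0.0561]
tool_rot: [-1.57, -0.047, 0.047]
contact_force: [-1.4, 1.2, 5.0]
grip_width: 0.006
```

Call:
move_arm(deltas="0 0 5 0; 0 0 10 0; 0 0 15 0; 0 0 21 0; 0 0 27 0; 0 0 33 0; 0 0 39 0; 0 0 45 0; 0 0 50 0; 0 0 50 0")

```text
clock: 5.05
tool_pos: [0.5055, 0.0699, 0.0567]
tool_rot: [-1.573, -0.049, 0.044]
contact_force: [-0.7, -3.2, 6.1]
grip_width: 0.004
```

```bash
python3 - <<'E'
from h import *
s=manip.state(); T=np.array(s["tool_pos"])
p=[.6009,.0906,.0600]; c,q=np.cos(p[2]),np.sin(p[2]); d=T[:2]-p[:2]; print(T,c*d[0]+q*d[1],-q*d[0]+c*d[1],s["contact_force"])
c=viewer.get_calibration("wrist"); im,d=viewer.get_image("wrist"); cv2.imwrite("pics/w3.png",im)
W,u,v=cloud(d,c); e=W[:,:2]-p[:2]; cc,ss=np.cos(p[2]),np.sin(p[2]);b=np.stack([cc*e[:,0]+ss*e[:,1],-ss*e[:,0]+cc*e[:,1]],1)
k=(W[:,2]>.097)&(W[:,2]<.108)&(np.abs(b[:,0]+.097)<.02)&(b[:,1]>-.0+(-q*(T[0]-p[0])+cc*(T[1]-p[1]))+.0135); print(k.sum(),np.percentile(b[k],[2,50,98],axis=0).round(4))
loc(W,b)
E
```

```text
[0.5055433  0.06985931 0.056717  ] -0.09642879970218089 -0.014985402514507584 [-0.73419935 -3.20440063  6.09490186]
852 [[-0.1131 -0.0011]
 [-0.108   0.0064]
 [-0.1014  0.013 ]]
tab 2126 bin lo/hi [[-113.0, -26.4], [-101.2, 12.3]] med [-106.7   -4.3] z 103.0
bar 8800 bin lo/hi [[-114.3, -87.0], [-81.5, 36.5]] med [-102.8  -40.6] z 57.6
```

View pics/w3.png

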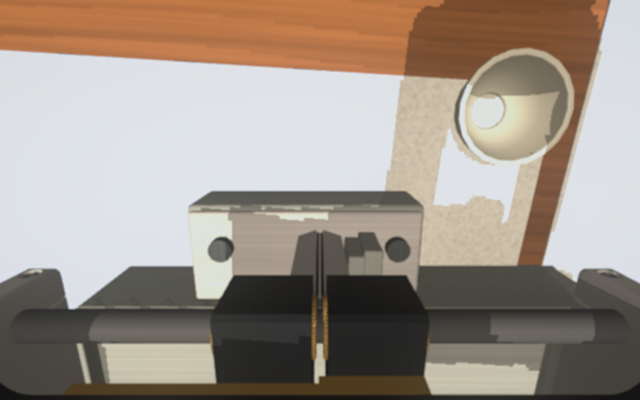

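Call:
move_arm(deltas="0 0.5 4 0; 0 0.7 9 0; 0 0.7 14 0; 0 0.7 19 0; 0 0.7 24 0; 0 0.7 29 0; 0 0.7 33 0; 0 0.7 35 0; 0 0.7 35 0")

```text
clock: 6.22
tool_pos: [0.5037, 0.1044, 0.0562]
tool_rot: [-1.574, -0.05, 0.044]
contact_force: [-0.3, -3.2, 6.9]
grip_width: 0.006
```

```bash
cat > chk.py <<'E'
from h import *
import sys
s=manip.state(); T=np.array(s["tool_pos"])
p=[.6009,.0906,.0600]; c,q=np.cos(p[2]),np.sin(p[2]); d=T[:2]-p[:2]; ty=-q*d[0]+c*d[1]; print(T,c*d[0]+q*d[1],ty,s["contact_force"])
c=viewer.get_calibration("wrist"); im,d=viewer.get_image("wrist"); cv2.imwrite(sys.argv[1],im)
W,u,v=cloud(d,c); e=W[:,:2]-p[:2]; cc,ss=np.cos(p[2]),np.sin(p[2]);b=np.stack([cc*e[:,0]+ss*e[:,1],-ss*e[:,0]+cc*e[:,1]],1)
k=(W[:,2]>.097)&(W[:,2]<.108)&(np.abs(b[:,0]+.097)<.02)&(b[:,1]>ty+.0135); print(k.sum(),np.percentile(b[k],[2,50,98],axis=0).round(4) if k.sum() else '')
loc(W,b)
E
python3 chk.py pics/w4.png
```

```text
[0.50370856 0.10437313 0.05618681] -0.09619065683515264 0.01957633105517064 [-0.29542182 -3.24360594  6.9496346 ]
855 [[-0.1132  0.0335]
 [-0.1079  0.0409]
 [-0.1015  0.0474]]
tab 2115 bin lo/hi [[-113.0, 8.2], [-101.3, 46.7]] med [-106.6   30.4] z 102.9
bar 9838 bin lo/hi [[-114.2, -86.7], [-81.4, 31.8]] med [-101.4  -34.7] z 57.0
```

View pics/w4.png

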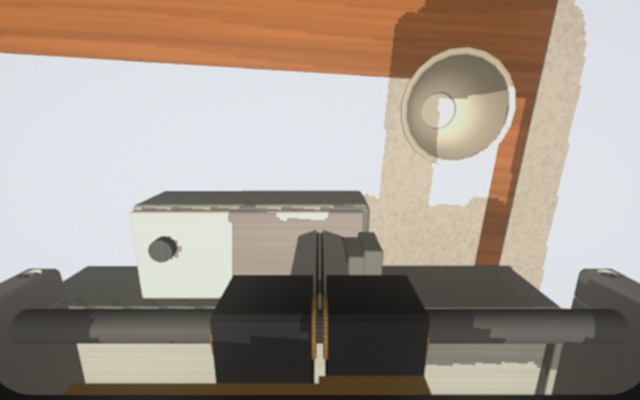

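Call:
move_arm(deltas="0 0 1 0; 0 0 2 0; 0 0 2 0")

```text
clock: 6.65
tool_pos: [0.5036, 0.1061, 0.0561]
tool_rot: [-1.574, -0.049, 0.044]
contact_force: [0.1, -4.6, 6.6]
grip_width: 0.006
```

Call:
move_arm(deltas="0 0 1 0; 0 0 2 0; 0 0 2 0")

```text
clock: 7.02
tool_pos: [0.5036, 0.1063, 0.0562]
tool_rot: [-1.578, -0.049, 0.043]
contact_force: [-0.2, -9.5, 7.5]
grip_width: 0.003
```

Call:
move_arm(deltas="0 0 -3 0; 0 0 -7 0; 0 0 -10 0; 0 -5 -10 0; 0 -12 -10 0; 0 -20 -10 0; 0 -40 -10 0; 0 -80 -10 0; 0 -120 -10 0; 0 -120 -10 0")

```text
clock: 8.28
tool_pos: [0.504, 0.0998, 0.178]
tool_rot: [-1.571, -0.051, 0.042]
contact_force: [-0.2, 0.8, 0.5]
grip_width: 0.002
```

```bash
python3 chk.py pics/w5.png; python3 - <<'E'
from h import *
im,d=viewer.get_image("top"); W,u,v=cloud(d,viewer.get_calibration("top"))
p,f,b=fit(W,[.603,.092,.06]);print(p);loc(W,b)
E
```

```text
[0.50397868 0.09975678 0.17801877] -0.0961978338503077 0.014952090661391927 [-0.18201199  0.84908658  0.47064471]
717 [[-0.1126  0.034 ]
 [-0.0973  0.0421]
 [-0.0805  0.0494]]
tab 744 bin lo/hi [[-112.6, 33.9], [-81.3, 49.2]] med [-97.4  42. ] z 102.9
pin 235 bin lo/hi [[-77.2, 19.6], [-55.5, 39.5]] med [-71.2  34.9] z 86.5
bar 4804 bin lo/hi [[-113.7, -86.3], [-81.2, 31.8]] med [-98.1 -27.1] z 69.0
[0.57968416 0.11344008 0.18969802]
bar 121 bin lo/hi [[-106.3, -88.6], [-84.9, 27.0]] med [-94.5 -49.4] z 68.2
```

View pics/w5.png

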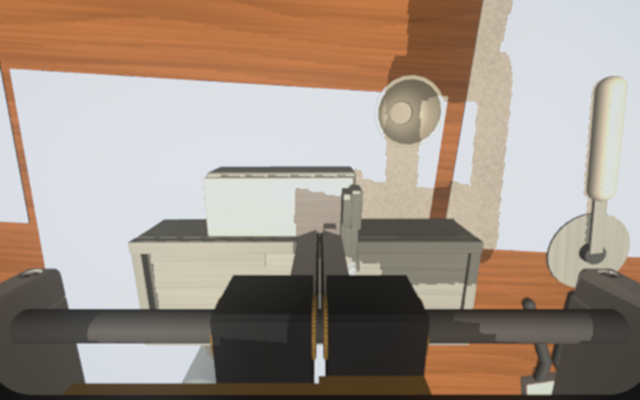

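```bash
python3 -c "
from cell import manip
print(manip.close_job())"
```

```text
the job is handed in; nothing more can be done
None
```

The cover is shut, the catch has sprung back up, and the job is handed in; no verdict is given. The last clock reading before hand-in was 8.3 s, against the 32 s limit.

**What I did:** I pressed the bar down about 12 mm with the shut fingers. Holding it there, I pushed the tab's rear face about 70 mm until the cover met its stop. The push force rose from 3 N to 9.5 N and the fingers stopped advancing. I then backed off about 7 mm, lifted clear, and let the bar rise.

**Last checks (wrist depth image):**
- **Tab:** at y ≈ 42 mm in my estimated bin frame. Home is 40 mm, so this fits an error of about 2 mm in my bin pose.
- **Bar:** its top reads 69.0 mm, against 69.1 mm before pressing, so the catch is up.
- **Robot:** the fingers were at 178 mm height and touching nothing.

**Checks that failed or disagreed:**
- **Bin pose:** the first top and scene camera estimates differed by about 2.5 mm. I used the scene estimate, which matched the wrist view.
- **Final top-camera fit:** it gave a wrong bin pose, probably because the arm blocked the view, so I left it out.
- **Pin:** in the last wrist picture its points were mixed with the arm's, so I judged it up from the bar height.

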